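# Clamp the lens cell on the optical table

## Robot

A 6-joint arm with a two-finger parallel gripper is mounted at the origin on the work surface. World frame = base frame: x ahead of the robot, y to its left, z up, the work surface at z = 0. Lengths are in m, angles in rad, forces in N, time in s.
With the tool pointing down it reaches from about 0.225 to 0.875 m from the base axis. Payload 3.4 kg.
Tool frame: the origin (TCP) lies at the very end of the fingers, on their centre line; the grasp point (between the pads) lies 19 mm behind it (bot.grip_point_offset is the distance from the TCP to the grasp point, in m); z points along the fingers, y is the direction in which the jaws open and shut (so a half turn about z gives the same grasp; the last joint's range is limited). The gripper opens to 85 mm and grips with 20 to 120 N. Pads are 22 mm wide; open, the fingers measure 114 mm over their backs; the gripper's body (76 mm by 85 mm) begins 54 mm behind the grasp point. The pads swing forward as they close: fully open they stand 13 mm farther back than shut.
Start: joints at [-1.311, 0.276, 1.505, -0, 1.361, -0.121], TCP at [0.214, -0.534, 0.231] pointing down, gripper open.
Joint ranges: [-2.89, 2.89], [-0.75, 2.08], [0.22, 2.7], [-1.18, 4.32], [0.11, 2.71], [-2.7, 2.7]. Speed limits (rad/s): [2.57, 2.57, 3.14, 3.14, 3.14, 3.14].

## Interface

Orientations are given as a unit quaternion [x, y, z, w].
In Python, from rig import bot gives the robot as it stands.
- The arm moves only by the tool send_rows, never from a script. Its argument "moves" is a list of rows, each an object of numbers: "dx", "dy", "dz": the shift along the tool's x, y, z in cm; "rx", "ry", "rz": the turn, a rotation vector about the tool's x, y, z in degrees; "gripper": the opening, from 0 (shut) to 1 (fully open). In form: [{"dx": .., "dy": .., "dz": .., "rx": .., "ry": .., "rz": .., "gripper": ..}, ...]. A call has 1 to 12 rows; each row shifts and turns the pose as measured when the row begins, along the tool's axes as they then stand; what a row does not reach is not made up. A row lasts 1/8 s, in which the tool goes at most 62.5 mm and 10.7 degrees, less where a joint would pass 70% of its speed; a pose out of reach is approached as far as the arm can. A call is refused whole if a number of a shift passes 6.25 or a number of a turn 10.7, either way. A call with a gripper value outside its range is refused whole. The fingers move at their own pace and stop on an object; "grip_force" is the grip in N (left out, the last holds). Time passes only in rows, so rows that do not move let the fingers close. It gives the time, the measured TCP pose, the force and the opening at its end, in the units of the state.
- bot.read_state(): the state, without advancing time (a new reading comes with each control period).
- bot.grab_frame(name): name is "scene" or "top"; returns a dict with "img" (420x560x3 uint8, red, green, blue), "K" (3x3 intrinsics, pixels), "dist" ([k1, k2, p1, p2, k3] as OpenCV has them; the pictures are not rectified), "world_to_cam" (4x4, takes a point from world to camera coordinates). Camera axes: x right, y up, looking along -z (the intrinsics and any distortion apply to the point x, -y, -z); pixel columns grow to the right and rows downward; lengths in m; the calibration is good to about 2 mm. A picture is of the moment at which its call begins. There is no depth.
- bot.job_done(): hands the job in, once; it reports no verdict.
The state is a dict: "clock": time; "joints": joint angles; "dq": joint speeds; "joint_torque": joint torques, N m; "ee_pos": TCP position; "ee_rot": TCP orientation; "contact_force": force on the tool from outside, world axes, zero at the start; "moment": the same for the moment, N m; "gripper_width": finger opening in m.
Only numpy, scipy, OpenCV 4.12 (cv2) and the standard library are available. Lean on these libraries where they do the work, as an engineer would, in place of code of your own. Each camera call takes 0.05 s, during which the arm holds its last target. There are 200 camera calls.

## Task

Push the open clamp strap round until it lies over the lens cell and meets its stop pin, then push the cam lever all the way down so that the strap's foot clamps the cell. The cam lever must stay up until the strap is over the cell; do not take the cell out of its nest, and leave the post, the lens tube and the screwdriver where they are.

Things in the scene. Friction and masses are not known exactly. Their poses are not given: they have to be found in the camera images.
- clamp_base: clamp fixture bolted to the table; origin on the table surface, z up, yaw within 0.3 rad of 0. Base plate 110 mm (x) by 260 mm (y, -110 to +150 mm), 12 mm high. The strap's turning post is at x 0, y +100 mm; the nest is centred at x 0, y -40 mm, its rails 8 mm above the plate. Stop pin, diameter 10 mm, at x +14.5, y +35 mm, top 62 mm above the table: the strap's side meets it when fully over.
- strap (a joint): angle of the clamp strap about the upright post, rad. 0: fully over, against the stop pin, pointing from the post along the base's -y, over the cell. Grows as the strap opens, clockwise seen from above: at 1.57 it points along the base's -x. Range 0 to 2.0, starts at 1.0 to 1.75. Light friction (about 1.5 N at 105 mm from the post); stays where it is left.
- strap_nose (a point): top centre of the strap's free end, 125 mm from the post's axis, 66 mm above the table. The strap is a plain aluminium bar 18 mm wide, 20 mm high, underside 46 mm above the table (14 mm above the cell's top when over it). 112 mm from the post's axis a rubber foot, diameter 14 mm, hangs 10 mm below it and a 12 mm screw head stands 5 mm above it.
- lever (a joint): angle of the cam lever, rad. It hinges on a level axis on top of the post, 84 mm above the table, and turns with the strap. 0: up, leaning 0.26 rad from vertical away from the strap's free end. Grows as it is pushed down, away from that end, to its stop at 1.22 (0.09 rad above level, opposite to the strap). Starts at 0 to 0.2. Takes 4 N at 60 mm from its axis, 7 N near the end; stays where left.
- lever_tip (a point): middle of the free end of the cam lever, 85 mm from its hinge axis. The lever's black grip is 20 mm wide and 12 mm thick and covers the last 48 mm; this point lies on its centre line.
- strap_bar: the bar of the strap with its rubber foot; its origin is on the post's axis, 56 mm above the table, its -y axis points to the strap's free end. As the lever goes down the cam tips it by about 0.04 rad and the foot comes down 4 mm onto the cell.
- lens_cell: loose flat black lens cell 50 mm (x) by 80 mm (y) by 20 mm high with a round window, lying in the nest of the clamp base with 1.5 mm play each side; origin at the centre of its underside, which is 12 mm above the table
- nest (a point): centre of the nest floor, 12 mm above the table, turned as the clamp base
- post: bystander: loose steel post 25 mm in diameter, 90 mm high, on a 44 mm foot; origin under its foot
- lens_tube: bystander: loose black tube 40 mm in diameter, 40 mm high, standing; origin at the centre of its underside
- driver: bystander: loose screwdriver 170 mm long lying flat near the fixture, handle to its -x
Not all that is in view belongs to the job. Leave any orange or pink look-alike of the lens_cell alone.

How it is judged:
By the outcome, as a careful person would: the job done as asked, in the order asked, and still so for the second after the job is handed in, with the robot touching nothing.
It also fails if it takes over 51 s, if anything falls off the work surface, if the arm or the gripper's body presses on something with over 40 N, if the wrist force passes 120 N, or if a joint passes its speed limit or range.

## Working session

There is one attempt and no reset: what is moved stays moved. The work goes in short steps, Python scripts to look and compute and a tool call to move; the robot and the scene stay as the last step left them, time stands still between calls to the robot, and variables do not carry over. Pictures are saved under pics/ and viewed, about 8 in all and at most 12, crops included, and the job is handed in when it is done.

Besides the shell and the picture viewer there is one more tool, called after "Emit:" as a command line: name --argument value ..., lists and objects as JSON in quotes. send_rows: Moves the arm, as the interface text tells. Its arguments: {"type":"object","properties":{"moves":{"type":"array"},"grip_force":{"type":"number"}},"required":["moves"]}

```bash
mkdir -p pics; ls
python3 - <<'E'
from rig import bot
import cv2
for n in("scene","top"):
    f=bot.grab_frame(n); cv2.imwrite(f"pics/{n}0.png",cv2.resize(f["img"][:,:,::-1],(784,588),interpolation=cv2.INTER_CUBIC))
    print(n,f["K"].tolist(),f["dist"],f["world_to_cam"].round(3).tolist())
print(bot.read_state())
E
```

```text
pics
scene [[512.7885681724563, 0.0, 280.5410125709711], [0.0, 512.7885681724563, 204.75337172277463], [0.0, 0.0, 1.0]] [-0.02460122  0.          0.          0.          0.        ] [[0.283, 0.959, 0.011, -0.067], [-0.513, 0.141, 0.847, 0.189], [0.81, -0.246, 0.532, -1.551], [0.0, 0.0, 0.0, 1.0]]
top [[526.2698220855867, 0.0, 279.5113946632962], [0.0, 526.2698220855867, 211.57105424943552], [0.0, 0.0, 1.0]] [-0.15274928  0.          0.          0.          0.        ] [[0.0, -1.0, -0.0, -0.11], [0.976, 0.0, 0.218, -0.577], [-0.218, -0.001, 0.976, -1.038], [0.0, 0.0, 0.0, 1.0]]
{'clock': 0.1, 'joints': array([-1.31099209e+00,  2.76552208e-01,  1.50597028e+00,  2.53525732e-05,
        1.36068835e+00, -1.21002738e-01]), 'dq': array([ 1.36512479e-03, -5.23288195e-05, -2.71807955e-03,  3.11434172e-05,
        1.26353080e-03,  3.35930724e-05]), 'joint_torque': array([ 9.48617635e-04, -4.17697620e+01, -2.46406388e+01, -1.36675594e-04,
        5.81974920e-03, -1.22672509e-05]), 'ee_pos': array([ 0.21359704, -0.53337624,  0.23052898]), 'ee_rot': array([ 9.81928134e-01,  1.89252437e-01, -4.37410796e-05, -8.08005099e-04]), 'contact_force': array([-0.12159128,  0.31652348,  0.57249613]), 'moment': array([ 0.01899525, -0.08164766, -0.04091302]), 'gripper_width': 0.08576222428447113}
```

View pics/top0.png

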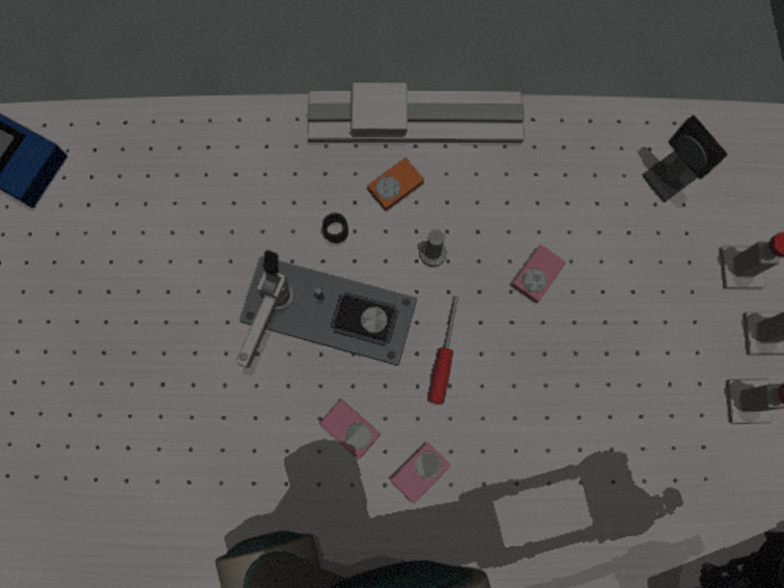

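View pics/scene0.png

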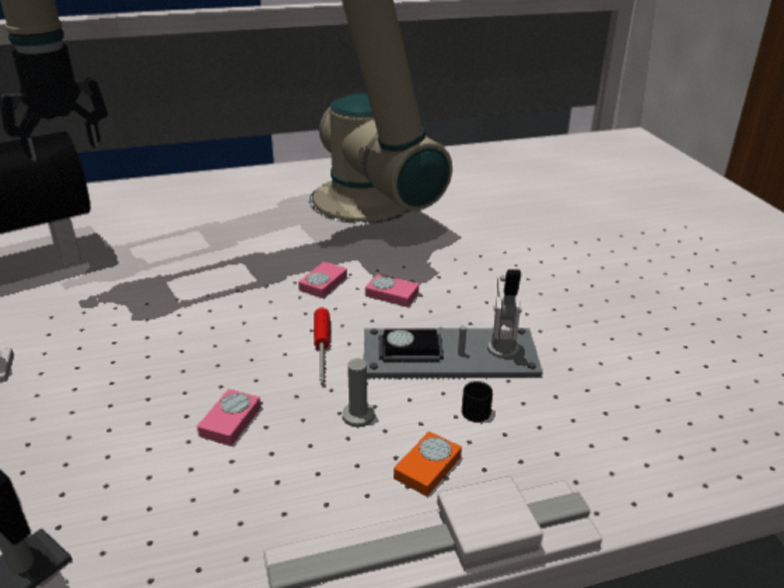

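The top view shows the base plate with corners at about (258,258), (417,297), (401,363) and (243,320). The strap nose is near (243,360) and the lever grip near (270,262). The black cell is in the nest at (365,317). It is the only black one, and the pink and orange lookalikes are elsewhere. Next I'll fit the poses.

```bash
cat > h.py <<'E'
import numpy as np,cv2
from rig import bot
from scipy.optimize import least_squares
def proj(f,P):
    P=np.atleast_2d(P).astype(float); W=f["world_to_cam"]; C=P@W[:3,:3].T+W[:3,3]
    return cv2.projectPoints(C*[1,-1,-1],np.zeros(3),np.zeros(3),f["K"],f["dist"])[0][:,0]
def unproj(f,uv,z):
    n=cv2.undistortPoints(np.array([[uv]],float),f["K"],f["dist"])[0,0]
    W=f["world_to_cam"];R=W[:3,:3];d=R.T@[n[0],-n[1],-1];c=-R.T@W[:3,3]
    return c+d*(z-c[2])/d[2]
def w(b,p): # b=(x,y,yaw)
    c,s=np.cos(b[2]),np.sin(b[2]);p=np.atleast_2d(p)
    return np.c_[b[0]+c*p[:,0]-s*p[:,1],b[1]+s*p[:,0]+c*p[:,1],p[:,2]]
def nose(a,r=.125,z=.066): return [-r*np.sin(a),.1-r*np.cos(a),z]
def tip(a,l,r=.085,off=0):
    t=.26+l; h=r*np.sin(t); return [h*np.sin(a),.1+h*np.cos(a),.084+r*np.cos(t)]
E
python3 - <<'E'
from h import *
f=bot.grab_frame("top"); g=bot.grab_frame("scene")
pl=np.array([[55,150,12],[55,-110,12],[-55,-110,12],[-55,150,12]])/1e3
pt=np.array([[258,258],[417,297],[401,363],[243,320]])/1.4
q=np.array([[540,374],[366,374]])/1.4
fun=lambda v:np.r_[(proj(f,w(v,pl))-pt).ravel(),(proj(g,w(v,pl[:2]))-q).ravel()]
r=least_squares(fun,[.5,.1,-.2]);b=r.x;print(b,r.fun.round(1))
print("post",w(b,[0,.1,.084]),"pin",w(b,[.0145,.035,.062]))
P=w(b,[0,.1,0])[0]
n=unproj(f,np.array([244,359])/1.4,.066);d=n-P;print("nose",n,np.hypot(*d[:2]))
a=np.arctan2(-d[1],-d[0]) # world
# base dir (-sin a,-cos a) rotated by yaw
c,s=np.cos(-b[2]),np.sin(-b[2]);db=np.array([c*d[0]-s*d[1],s*d[0]+c*d[1]]);print("strap",np.arctan2(-db[0],-db[1]))
a=np.arctan2(-db[0],-db[1])
for l in(0,.1,.2): print(l,w(b,tip(a,l)),proj(f,w(b,tip(a,l)))*1.4,proj(g,w(b,tip(a,l)))*1.4)
def crop(f,c,h,n):
    i=f["img"][c[1]-h:c[1]+h,c[0]-h:c[0]+h,::-1];return cv2.resize(i,(n,n),interpolation=cv2.INTER_CUBIC)
ov=f["img"].copy(); og=g["img"].copy()
for F,o in((f,ov),(g,og)):
    for p in list(pl)+[nose(a),tip(a,.1),[.0145,.035,.062],[0,-.04,.032]]:
        u=proj(F,w(b,p))[0]; cv2.circle(o,tuple(int(round(x*16)) for x in u),16,(255,255,0),-1,shift=4)
f["img"]=ov;g["img"]=og
cv2.imwrite("pics/ov.png",np.hstack([crop(f,(235,225),75,400),crop(g,(325,240),75,400)]))
E
```

```text
[ 0.5641593  -0.03059032 -0.25068145] [ 0.9 -1.6  0.5 -1.3 -0.5 -0.1 -2.7  1.   1.  -2.  -3.  -0.1]
post [[0.58896572 0.06628404 0.084     ]] pin [[ 5.86888332e-01 -2.81223510e-04  6.20000000e-02]]
nose [0.48168138 0.10749375 0.066     ] 0.11492680569842322
strap 1.6868542508775255
0 [[0.60936445 0.05844855 0.16614315]] [[269.03743774 257.03197426]] [[512.02345168 268.21137864]]
0.1 [[0.61691784 0.05554716 0.16355123]] [[271.63848702 252.25799054]] [[512.19582174 272.86302863]]
0.2 [[0.62419195 0.05275306 0.16016446]] [[274.22443282 247.87836244]] [[512.29792359 277.95284929]]
```

View pics/ov.png

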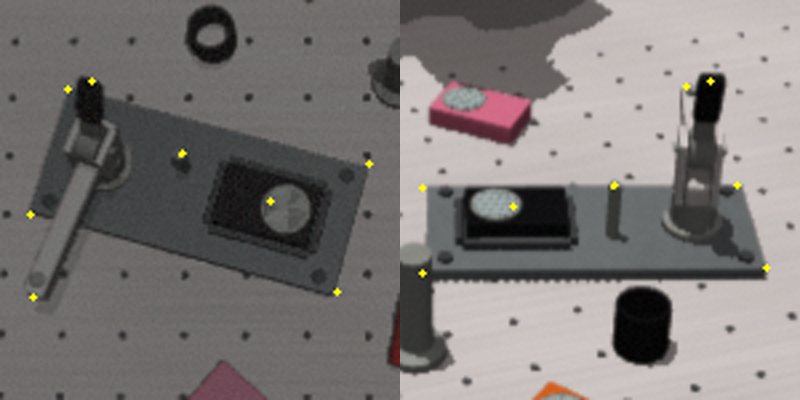

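The overlay matches to a few mm. Strap ≈1.65 rad, lever near 0.1. I'll hold the tool axes on the base axes (tool x = base +y, tool y = base +x), turn first and close the gripper.

Emit:
send_rows --moves '[{"rz": -9, "gripper": 0}, {"rz": -9, "gripper": 0}, {"rz": -9, "gripper": 0}, {"rz": -9, "gripper": 0}, {"rz": -9, "gripper": 0}, {"rz": -9, "gripper": 0}]'

```text
validation failed for argument at $.mo...
```

```bash
cat >> h.py <<'E'
B=np.array([0.5642,-0.0306,-0.2507])
from scipy.spatial.transform import Rotation as Ro
def here():
    s=bot.read_state();R=Ro.from_quat(s["ee_rot"]).as_matrix()
    yaw=np.arctan2(R[1,0],R[0,0]);c,sn=np.cos(B[2]),np.sin(B[2]);d=s["ee_pos"][:2]-B[:2]
    print("t",s["clock"],"base mm",(1e3*np.array([c*d[0]+sn*d[1],-sn*d[0]+c*d[1],s["ee_pos"][2]])).round(1),"yawerr deg",np.degrees(yaw-B[2]-np.pi/2).round(1),"tilt",np.degrees(np.arccos(-R[2,2])).round(2),"F",s["contact_force"].round(1),"j",s["joints"].round(2),"w",s["gripper_width"].round(4));return s,R
def to(p): # delta in tool cm to base-frame point
    s,R=here();print("delta cm",(100*R.T@(w(B,p)[0]-s["ee_pos"])).round(2))
def push(a,r=.095,hx=.015,hy=.011,g=0):
    d=np.array([-np.sin(a),-np.cos(a)]);n=np.array([-np.cos(a),np.sin(a)])
    return np.array([0,.1])+r*d+(.009+hx*abs(np.cos(a))+hy*abs(np.sin(a))+g)*n
E
python3 -c "
from h import *
to([-.095,.155,.23])
for a in np.arange(1.7,-.11,-.15): print(round(a,2),(push(a)*1e3).round(1))"
```

```text
Traceback (most recent call last):
  File "h.py", line 24, in to
    s,R=here();print("delta cm",(100*R.T@(w(B,p)[0]-s["ee_pos"])).round(2))
        ~~~~^^
  File "h.py", line 22, in here
    print("t",s["clock"],"base mm",(1e3*np.array([c*d[0]+sn*d[1],-sn*d[0]+c*d[1],s["ee_pos"][2]])).round(1),"yawerr deg",np.degrees(yaw-B[2]-np.pi/2).round(1),"tilt",np.degrees(np.arccos(-R[2,2])).round(2),"F",s["contact_force"].round(1),"j",s["joints"].round(2),"w",s["gripper_width"].round(4));return s,R
                                                                                                                                                                                                                                                                           ^^^^^^^^^^^^^^^^^^^^^^^^
AttributeError: 'float' object has no attribute 'round'
```

The call was refused, probably because every row needs all its keys. I'll send full rows.

Emit:
send_rows --moves '[{"dx": 0, "dy": 0, "dz": 0, "rx": 0, "ry": 0, "rz": -9, "gripper": 0}, {"dx": 0, "dy": 0, "dz": 0, "rx": 0, "ry": 0, "rz": -9, "gripper": 0}, {"dx": 0, "dy": 0, "dz": 0, "rx": 0, "ry": 0, "rz": -9, "gripper": 0}, {"dx": 0, "dy": 0, "dz": 0, "rx": 0, "ry": 0, "rz": -9, "gripper": 0}, {"dx": 0, "dy": 0, "dz": 0, "rx": 0, "ry": 0, "rz": -9, "gripper": 0}, {"dx": 0, "dy": 0, "dz": 0, "rx": 0, "ry": 0, "rz": -9, "gripper": 0}]'

```text
clock: 0.95
ee_pos: [0.2133, -0.5325, 0.229]
ee_rot: [0.779, 0.627, 0.001, -0.002]
contact_force: [0.8, -0.0, -0.1]
gripper_width: -0.0002
```

```bash
sed -i 's/s\["gripper_width"\].round(4)/round(s["gripper_width"],4)/' h.py
python3 -c "
from h import *
to([-.095,.155,.23])
for a in np.arange(1.7,-.11,-.15): print(round(a,2),(push(a)*1e3).round(1))"
```

```text
t 0.95 base mm [-215.4 -573.2  229. ] yawerr deg 2.0 tilt 0.27 F [ 0.8 -0.  -0.1] j [-1.31  0.28  1.51 -0.    1.36 -1.09] w -0.0002
delta cm [72.37 14.52  0.18]
1.7 [-91.4 133.9]
1.55 [-95.4 118.3]
1.4 [-97.4 105.9]
1.25 [-97.8  93. ]
1.1 [-96.3  79.7]
0.95 [-92.8  66.4]
0.8 [-87.2  53.4]
0.65 [-79.5  41.1]
0.5 [-69.6  29.8]
0.35 [-57.8  20. ]
0.2 [-44.2  12. ]
0.05 [-29.2   6.3]
-0.1 [-15.4   3. ]
```

Emit:
send_rows --moves '[{"dx": 5.5, "dy": 1.2, "dz": 0, "rx": 0, "ry": 0, "rz": 2, "gripper": 0}, {"dx": 6, "dy": 1.2, "dz": 0, "rx": 0, "ry": 0, "rz": 0, "gripper": 0}, {"dx": 6, "dy": 1.2, "dz": 0, "rx": 0, "ry": 0, "rz": 0, "gripper": 0}, {"dx": 6, "dy": 1.2, "dz": 0, "rx": 0, "ry": 0, "rz": 0, "gripper": 0}, {"dx": 6, "dy": 1.2, "dz": 0, "rx": 0, "ry": 0, "rz": 0, "gripper": 0}, {"dx": 6, "dy": 1.2, "dz": 0, "rx": 0, "ry": 0, "rz": 0, "gripper": 0}, {"dx": 6, "dy": 1.2, "dz": 0, "rx": 0, "ry": 0, "rz": 0, "gripper": 0}, {"dx": 6, "dy": 1.2, "dz": 0, "rx": 0, "ry": 0, "rz": 0, "gripper": 0}, {"dx": 6, "dy": 1.2, "dz": 0, "rx": 0, "ry": 0, "rz": 0, "gripper": 0}, {"dx": 6, "dy": 1.2, "dz": 0, "rx": 0, "ry": 0, "rz": 0, "gripper": 0}, {"dx": 6, "dy": 1.2, "dz": 0, "rx": 0, "ry": 0, "rz": 0, "gripper": 0}, {"dx": 6, "dy": 1.2, "dz": 0, "rx": 0, "ry": 0, "rz": 0, "gripper": 0}]'

```text
clock: 2.45
ee_pos: [0.5372, 0.1348, 0.2308]
ee_rot: [0.793, 0.609, 0.002, 0.001]
contact_force: [1.1, -0.8, 0.1]
gripper_width: -0.0004
```

```bash
python3 -c "
from h import *
to([-.095,.16,.048])"
```

```text
t 2.45 base mm [-67.2 153.5 230.8] yawerr deg -0.6 tilt 0.31 F [ 1.1 -0.8  0.1] j [0.12 0.24 1.55 0.   1.34 0.38] w -0.0004
delta cm [ 0.58 -2.87 18.27]
```

Emit:
send_rows --moves '[{"dx": 0.3, "dy": -1.5, "dz": 1, "rx": 0, "ry": 0, "rz": 0, "gripper": 0}, {"dx": 0.3, "dy": -1.4, "dz": 2, "rx": 0, "ry": 0, "rz": 0, "gripper": 0}, {"dx": 0, "dy": 0, "dz": 5, "rx": 0, "ry": 0, "rz": 0, "gripper": 0}, {"dx": 0, "dy": 0, "dz": 5, "rx": 0, "ry": 0, "rz": 0, "gripper": 0}, {"dx": 0, "dy": 0, "dz": 4, "rx": 0, "ry": 0, "rz": 0, "gripper": 0}, {"dx": 0, "dy": 0, "dz": 1, "rx": 0, "ry": 0, "rz": 0, "gripper": 0}]'

```text
clock: 3.2
ee_pos: [0.5147, 0.1552, 0.0464]
ee_rot: [0.79, 0.613, 0.005, 0.002]
contact_force: [0.9, -0.8, 0.6]
gripper_width: 0.0001
```

Run:
```python
from h import *
to([-.095,.134,.048])
f=bot.grab_frame("top"); g=bot.grab_frame("scene")
cr=lambda f,c,h:cv2.resize(f["img"][c[1]-h:c[1]+h,c[0]-h:c[0]+h,::-1],(400,400),interpolation=cv2.INTER_CUBIC)
cv2.imwrite("pics/p1.png",np.hstack([cr(f,(215,225),75),cr(g,(325,220),75)]))
```

```text
t 3.2 base mm [-94.  167.7  46.4] yawerr deg -0.1 tilt 0.63 F [ 0.9 -0.8  0.6] j [0.16 0.39 1.86 0.   0.89 0.41] w 0.0001
delta cm [-3.37 -0.09 -0.18]
```

View pics/p1.png

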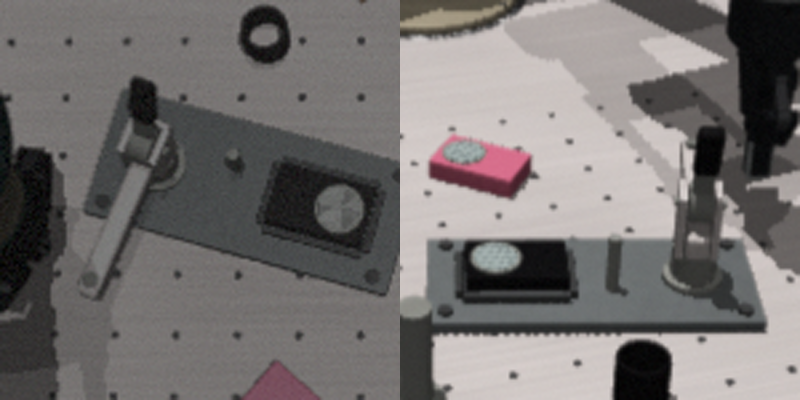

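The picture shows the closed fingers left of the open strap (strap nose at crop (92,282)) with clear space between. I start pushing along the arc.

Emit:
send_rows --moves '[{"dx": -1.2, "dy": 0, "dz": -0.2, "rx": 0, "ry": 0, "rz": 0, "gripper": 0}, {"dx": -1.2, "dy": 0.1, "dz": 0, "rx": 0, "ry": 0, "rz": 0, "gripper": 0}, {"dx": -1.0, "dy": 0, "dz": 0, "rx": 0, "ry": 0, "rz": 0, "gripper": 0}, {"dx": -0.8, "dy": -0.2, "dz": 0, "rx": 0, "ry": 0, "rz": 0, "gripper": 0}, {"dx": -0.8, "dy": -0.2, "dz": 0, "rx": 0, "ry": 0, "rz": 0, "gripper": 0}, {"dx": -1.2, "dy": -0.2, "dz": 0, "rx": 0, "ry": 0, "rz": 0, "gripper": 0}, {"dx": -1.3, "dy": 0, "dz": 0, "rx": 0, "ry": 0, "rz": 0, "gripper": 0}, {"dx": -1.3, "dy": 0.1, "dz": 0, "rx": 0, "ry": 0, "rz": 0, "gripper": 0}]'

```text
clock: 4.3
ee_pos: [0.4947, 0.0671, 0.0552]
ee_rot: [0.79, 0.613, 0.014, 0.006]
contact_force: [1.2, 1.6, -0.2]
gripper_width: 0.0001
```

```bash
python3 -c "
from h import *
here()"
```

```text
t 4.3 base mm [-91.6  77.4  55.2] yawerr deg -0.1 tilt 1.73 F [ 1.2  1.6 -0.2] j [-0.01  0.32  1.94  0.01  0.85  0.24] w 0.0001
```

```bash
cat >> h.py <<'E'
def fix(p):
    to(p);s,R=here();c,sn=np.cos(B[2]),np.sin(B[2])
    D=np.array([[-sn,c,0],[c,sn,0],[0,0,-1]]).T
    print("rot deg",np.degrees(Ro.from_matrix(R.T@D).as_rotvec()).round(2))
E
python3 -c "
from h import *
fix([-.0895,.066,.048])"
```

```text
t 4.3 base mm [-91.6  77.4  55.2] yawerr deg -0.1 tilt 1.73 F [ 1.2  1.6 -0.2] j [-0.01  0.32  1.94  0.01  0.85  0.24] w 0.0001
delta cm [-1.15  0.19  0.71]
t 4.3 base mm [-91.6  77.4  55.2] yawerr deg -0.1 tilt 1.73 F [ 1.2  1.6 -0.2] j [-0.01  0.32  1.94  0.01  0.85  0.24] w 0.0001
rot deg [ 1.53 -0.81 -0.08]
```

Emit:
send_rows --moves '[{"dx": -1.1, "dy": 0.2, "dz": 0.5, "rx": 1.5, "ry": -0.8, "rz": 0, "gripper": 0}, {"dx": -1.3, "dy": 0.5, "dz": 0.3, "rx": 0.2, "ry": -0.1, "rz": 0, "gripper": 0}, {"dx": -1.2, "dy": 0.7, "dz": 0.1, "rx": 0.2, "ry": -0.1, "rz": 0, "gripper": 0}, {"dx": -1.1, "dy": 0.9, "dz": 0.1, "rx": 0.2, "ry": -0.1, "rz": 0, "gripper": 0}]'

```text
clock: 4.8
ee_pos: [0.5033, 0.0123, 0.0436]
ee_rot: [0.791, 0.612, -0.008, -0.005]
contact_force: [0.2, 2.7, 0.6]
gripper_width: 0.0003
```

```bash
python3 -c "
from h import *
fix([-.058,.020,.05])"
```

```text
t 4.8 base mm [-69.7  26.5  43.6] yawerr deg -0.1 tilt 1.1 F [0.2 2.7 0.6] j [-0.11  0.36  1.91 -0.01  0.89  0.15] w 0.0003
delta cm [-0.65  1.15 -0.65]
t 4.8 base mm [-69.7  26.5  43.6] yawerr deg -0.1 tilt 1.1 F [0.2 2.7 0.6] j [-0.11  0.36  1.91 -0.01  0.89  0.15] w 0.0003
rot deg [-1.02  0.4  -0.11]
```

Emit:
send_rows --moves '[{"dx": -0.7, "dy": 1.1, "dz": -0.5, "rx": -1, "ry": 0.4, "rz": 0, "gripper": 0}, {"dx": -0.6, "dy": 1.0, "dz": 0, "rx": 0, "ry": 0, "rz": 0, "gripper": 0}, {"dx": -0.4, "dy": 0.6, "dz": 0, "rx": 0, "ry": 0, "rz": 0, "gripper": 0}, {"dx": 0, "dy": 0, "dz": 0, "rx": 0, "ry": 0, "rz": 0, "gripper": 0}]'

```text
clock: 5.3
ee_pos: [0.5265, -0.0142, 0.0482]
ee_rot: [0.791, 0.612, -0.001, -0.0]
contact_force: [0.7, 0.3, 0.1]
gripper_width: -0.0
```

Run:
```python
from h import *
fix([-.024,.005,.05])
f=bot.grab_frame("top"); g=bot.grab_frame("scene")
cr=lambda f,c,h:cv2.resize(f["img"][c[1]-h:c[1]+h,c[0]-h:c[0]+h,::-1],(400,400),interpolation=cv2.INTER_CUBIC)
cv2.imwrite("pics/p2.png",np.hstack([cr(f,(235,225),75),cr(g,(325,220),75)]))
```

```text
t 5.3 base mm [-40.6   6.6  48.2] yawerr deg -0.2 tilt 0.09 F [0.7 0.3 0.1] j [-0.16  0.38  1.87 -0.    0.9   0.1 ] w -0.0
delta cm [-0.15  1.66 -0.19]
t 5.3 base mm [-40.6   6.6  48.2] yawerr deg -0.2 tilt 0.09 F [0.7 0.3 0.1] j [-0.16  0.38  1.87 -0.    0.9   0.1 ] w -0.0
rot deg [-0.06  0.06 -0.17]
```

View pics/p2.png

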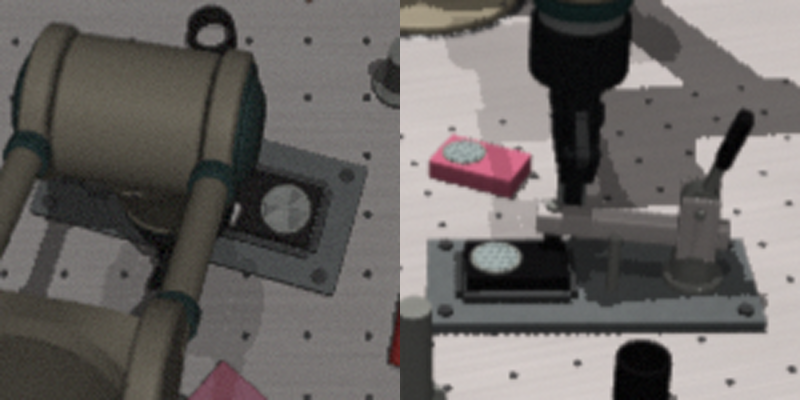

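Scene view: the strap, nose at crop (540,222), is nearly over the cell and the lever is still up. I'll creep on until it meets the pin.

Emit:
send_rows --moves '[{"dx": -0.1, "dy": 0.6, "dz": 0, "rx": 0, "ry": 0, "rz": 0, "gripper": 0}, {"dx": 0, "dy": 0.5, "dz": 0, "rx": 0, "ry": 0, "rz": 0, "gripper": 0}, {"dx": 0, "dy": 0.2, "dz": 0, "rx": 0, "ry": 0, "rz": 0, "gripper": 0}]'

```text
clock: 5.78
ee_pos: [0.5373, -0.0181, 0.0479]
ee_rot: [0.79, 0.613, -0.002, -0.001]
contact_force: [-1.8, -1.1, 1.1]
gripper_width: -0.0002
```

```bash
python3 -c "
from h import *
here()"
```

```text
t 5.775 base mm [-29.1   5.5  47.9] yawerr deg -0.1 tilt 0.3 F [-1.8 -1.1  1.1] j [-0.16  0.39  1.84 -0.    0.91  0.09] w -0.0002
```

Emit:
send_rows --moves '[{"dx": 0, "dy": 0.3, "dz": 0, "rx": 0, "ry": 0, "rz": 0, "gripper": 0}, {"dx": 0, "dy": 0.1, "dz": 0, "rx": 0, "ry": 0, "rz": 0, "gripper": 0}]'

```text
clock: 6.02
ee_pos: [0.5412, -0.0192, 0.0478]
ee_rot: [0.79, 0.613, -0.003, -0.001]
contact_force: [-1.7, -0.4, 0.4]
gripper_width: -0.0001
```

```bash
python3 -c "
from h import *
here()"
```

```text
t 6.025 base mm [-25.1   5.4  47.8] yawerr deg -0.0 tilt 0.34 F [-1.7 -0.4  0.4] j [-0.16  0.4   1.83 -0.    0.92  0.09] w -0.0001
```

Force is still only the strap's friction, so I continue in small steps.

Emit:
send_rows --moves '[{"dx": 0, "dy": 0.3, "dz": 0, "rx": 0, "ry": 0, "rz": 0, "gripper": 0}, {"dx": 0, "dy": 0.2, "dz": 0, "rx": 0, "ry": 0, "rz": 0, "gripper": 0}]'

```text
clock: 6.28
ee_pos: [0.5431, -0.0197, 0.0475]
ee_rot: [0.79, 0.613, -0.005, -0.004]
contact_force: [-6.6, 0.4, 5.2]
gripper_width: -0.0001
```

Emit:
send_rows --moves '[{"dx": 0, "dy": 0.3, "dz": 0, "rx": 0, "ry": 0, "rz": 0, "gripper": 0}, {"dx": 0, "dy": 0.1, "dz": 0, "rx": 0, "ry": 0, "rz": 0, "gripper": 0}]'

```text
clock: 6.52
ee_pos: [0.5428, -0.0195, 0.0473]
ee_rot: [0.79, 0.613, -0.008, -0.007]
contact_force: [-3.6, 0.3, 1.9]
gripper_width: -0.0001
```

Emit:
send_rows --moves '[{"dx": 0, "dy": 0.2, "dz": 0, "rx": 0, "ry": 0, "rz": 0, "gripper": 0}, {"dx": 0, "dy": 0.1, "dz": 0, "rx": 0, "ry": 0, "rz": 0, "gripper": 0}]'

```text
clock: 6.78
ee_pos: [0.5428, -0.0194, 0.0473]
ee_rot: [0.79, 0.613, -0.01, -0.01]
contact_force: [-4.1, -0.6, 2.8]
gripper_width: -0.0006
```

```bash
python3 -c "
from h import *
here()"
```

```text
t 6.775 base mm [-23.5   5.5  47.3] yawerr deg -0.0 tilt 1.59 F [-4.1 -0.6  2.8] j [-0.16  0.41  1.81 -0.    0.95  0.09] w -0.0006
```

The strap stopped at x=-23.5, where I predicted contact, and the force rose, so it is at the pin. I back off, rise and go over to the lever.

Emit:
send_rows --moves '[{"dx": 0, "dy": -1.5, "dz": 0, "rx": 0, "ry": 0, "rz": 0, "gripper": 0}, {"dx": 0, "dy": -1.5, "dz": 0, "rx": 0, "ry": 0, "rz": 0, "gripper": 0}, {"dx": 0, "dy": 0, "dz": -5, "rx": 0, "ry": 0, "rz": 0, "gripper": 0}, {"dx": 0, "dy": 0, "dz": -6, "rx": 0, "ry": 0, "rz": 0, "gripper": 0}, {"dx": 0, "dy": 0, "dz": -6, "rx": 0, "ry": 0, "rz": 0, "gripper": 0}, {"dx": 0, "dy": 0, "dz": 0, "rx": 0, "ry": 0, "rz": 0, "gripper": 0}]'

```text
clock: 7.52
ee_pos: [0.5169, -0.0112, 0.2228]
ee_rot: [0.79, 0.613, -0.006, -0.007]
contact_force: [-0.1, -0.4, -0.6]
gripper_width: -0.0
```

Run:
```python
from h import *
fix([0,.075,.20])
g=bot.grab_frame("scene");f=bot.grab_frame("top")
for l in (0,.1,.2): print(l,proj(g,w(B,tip(0,l))))
print("nose",proj(g,w(B,nose(0))),proj(g,w(B,nose(.05))))
i=g["img"][150:290,240:400,::-1]
j=f["img"][150:290,160:320,::-1]
cv2.imwrite("pics/p3.png",np.vstack([np.hstack([cv2.resize(k,None,fx=2.5,fy=2.5,interpolation=cv2.INTER_CUBIC) for k in (i,j)])]))
```

```text
t 7.525 base mm [-50.7   7.  222.8] yawerr deg -0.0 tilt 1.08 F [-0.1 -0.4 -0.6] j [-0.16  0.2   1.63  0.    1.33  0.09] w -0.0
delta cm [6.8  5.11 2.17]
t 7.525 base mm [-50.7   7.  222.8] yawerr deg -0.0 tilt 1.08 F [-0.1 -0.4 -0.6] j [-0.16  0.2   1.63  0.    1.33  0.09] w -0.0
rot deg [-1.08  0.08 -0.03]
0 [[376.1337274  185.82282391]]
0.1 [[380.0790108  186.93521781]]
0.2 [[383.81164446 188.39480495]]
nose [[299.64308625 228.78385919]] [[299.51291031 227.04844784]]
```

View pics/p3.png

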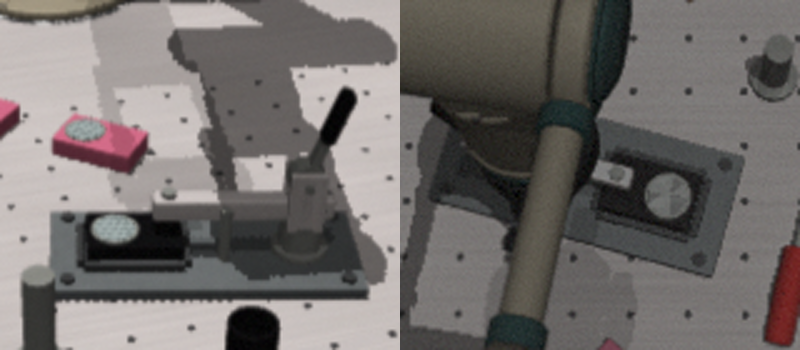

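The scene crop shows the strap over the cell against the pin at crop (224,235). The lever is up with its tip at crop (348,90), giving l≈0.1. I move behind the lever and descend.

Emit:
send_rows --moves '[{"dx": 2.5, "dy": 2.5, "dz": 0, "rx": -1.1, "ry": 0, "rz": 0, "gripper": 0}, {"dx": 4.3, "dy": 2.6, "dz": 0, "rx": 0, "ry": 0, "rz": 0, "gripper": 0}, {"dx": 0, "dy": 0, "dz": 2.2, "rx": 0, "ry": 0, "rz": 0, "gripper": 0}, {"dx": 0, "dy": 0, "dz": 3, "rx": 0, "ry": 0, "rz": 0, "gripper": 0}, {"dx": 0, "dy": 0, "dz": 2, "rx": 0, "ry": 0, "rz": 0, "gripper": 0}, {"dx": 0, "dy": 0, "dz": 0, "rx": 0, "ry": 0, "rz": 0, "gripper": 0}]'

```text
clock: 8.38
ee_pos: [0.5717, 0.0449, 0.1296]
ee_rot: [0.79, 0.613, -0.012, -0.01]
contact_force: [-0.2, -0.1, 0.4]
gripper_width: -0.0001
```

Run:
```python
from h import *
fix([0,.095,.145])
for t in np.arange(.36,1.6,.16):
    r=.062;print(round(t-.26,2),(1e3*np.array([.1+r*np.sin(t)-.006*np.cos(t)-.011,.084+r*np.cos(t)+.006*np.sin(t)])).round(1))
```

```text
t 8.375 base mm [-11.5  75.  129.6] yawerr deg -0.0 tilt 1.75 F [-0.2 -0.1  0.4] j [-0.04  0.36  1.64 -0.    1.17  0.21] w -0.0001
delta cm [ 1.99  1.1  -1.59]
t 8.375 base mm [-11.5  75.  129.6] yawerr deg -0.0 tilt 1.75 F [-0.2 -0.1  0.4] j [-0.04  0.36  1.64 -0.    1.17  0.21] w -0.0001
rot deg [-1.71  0.38 -0.05]
0.1 [105.2 144.1]
0.26 [114.6 140.8]
0.42 [123.3 136. ]
0.58 [131.2 129.9]
0.74 [137.9 122.5]
0.9 [143.4 114.3]
1.06 [147.6 105.2]
1.22 [150.2  95.6]
```

Emit:
send_rows --moves '[{"dx": 0, "dy": 1.1, "dz": -1.4, "rx": -1.7, "ry": 0.4, "rz": 0, "gripper": 0}, {"dx": 1.5, "dy": 0, "dz": 0, "rx": 0, "ry": 0, "rz": 0, "gripper": 0}, {"dx": 1, "dy": 0, "dz": 0, "rx": 0, "ry": 0, "rz": 0, "gripper": 0}, {"dx": 0, "dy": 0, "dz": 0, "rx": 0, "ry": 0, "rz": 0, "gripper": 0}]'

```text
clock: 8.88
ee_pos: [0.5913, 0.0682, 0.1459]
ee_rot: [0.79, 0.613, 0.003, 0.001]
contact_force: [-0.0, 0.2, -0.1]
gripper_width: 0.0001
```

Run:
```python
from h import *
fix([0,.1146,.141])
```

```text
t 8.875 base mm [  1.8 102.5 145.9] yawerr deg -0.1 tilt 0.33 F [-0.   0.2 -0.1] j [-0.    0.36  1.6   0.    1.18  0.25] w 0.0001
delta cm [ 1.21 -0.18  0.49]
t 8.875 base mm [  1.8 102.5 145.9] yawerr deg -0.1 tilt 0.33 F [-0.   0.2 -0.1] j [-0.    0.36  1.6   0.    1.18  0.25] w 0.0001
rot deg [ 0.3  -0.14 -0.06]
```

Emit:
send_rows --moves '[{"dx": 0.6, "dy": -0.1, "dz": 0.2, "rx": 0, "ry": 0, "rz": 0, "gripper": 0}, {"dx": 0.6, "dy": -0.1, "dz": 0.3, "rx": 0, "ry": 0, "rz": 0, "gripper": 0}, {"dx": 0.5, "dy": 0, "dz": 0.3, "rx": 0, "ry": 0, "rz": 0, "gripper": 0}, {"dx": 0.5, "dy": 0, "dz": 0.3, "rx": 0, "ry": 0, "rz": 0, "gripper": 0}]'

```text
clock: 9.38
ee_pos: [0.5967, 0.0893, 0.1368]
ee_rot: [0.79, 0.613, 0.003, 0.004]
contact_force: [-0.4, -3.2, 4.6]
gripper_width: -0.0003
```

Run:
```python
from h import *
fix([0,.1312,.130])
```

```text
t 9.375 base mm [  1.7 124.3 136.8] yawerr deg -0.0 tilt 0.63 F [-0.4 -3.2  4.6] j [ 0.04  0.38  1.6  -0.    1.16  0.29] w -0.0003
delta cm [ 0.69 -0.18  0.68]
t 9.375 base mm [  1.7 124.3 136.8] yawerr deg -0.0 tilt 0.63 F [-0.4 -3.2  4.6] j [ 0.04  0.38  1.6  -0.    1.16  0.29] w -0.0003
rot deg [ 0.63  0.01 -0.04]
```

Contact with the lever, about 5 N as expected. I follow the arc.

Emit:
send_rows --moves '[{"dx": 0.7, "dy": -0.1, "dz": 0.7, "rx": 0.6, "ry": 0, "rz": 0, "gripper": 0}, {"dx": 0.4, "dy": 0, "dz": 0.5, "rx": 0, "ry": 0, "rz": 0, "gripper": 0}, {"dx": 0.4, "dy": 0, "dz": 0.5, "rx": 0, "ry": 0, "rz": 0, "gripper": 0}, {"dx": 0.3, "dy": 0, "dz": 0.5, "rx": 0, "ry": 0, "rz": 0, "gripper": 0}]'

```text
clock: 9.88
ee_pos: [0.602, 0.1095, 0.1146]
ee_rot: [0.79, 0.613, 0.002, 0.0]
contact_force: [0.5, -2.1, 4.0]
gripper_width: -0.0
```

Run:
```python
from h import *
fix([0,.1434,.1143])
```

```text
t 9.875 base mm [  1.8 145.1 114.6] yawerr deg -0.1 tilt 0.23 F [ 0.5 -2.1  4. ] j [0.07 0.41 1.6  0.   1.12 0.32] w -0.0
delta cm [-0.17 -0.18  0.03]
t 9.875 base mm [  1.8 145.1 114.6] yawerr deg -0.1 tilt 0.23 F [ 0.5 -2.1  4. ] j [0.07 0.41 1.6  0.   1.12 0.32] w -0.0
rot deg [ 0.15 -0.16 -0.06]
```

Next to (150, 95).

Emit:
send_rows --moves '[{"dx": 0.2, "dy": -0.1, "dz": 0.5, "rx": 0, "ry": 0, "rz": 0, "gripper": 0}, {"dx": 0.2, "dy": 0, "dz": 0.5, "rx": 0, "ry": 0, "rz": 0, "gripper": 0}, {"dx": 0.1, "dy": 0, "dz": 0.4, "rx": 0, "ry": 0, "rz": 0, "gripper": 0}]'

```text
clock: 10.25
ee_pos: [0.6036, 0.1156, 0.0999]
ee_rot: [0.79, 0.613, 0.003, 0.001]
contact_force: [0.4, -0.4, 5.0]
gripper_width: -0.0001
```

Emit:
send_rows --moves '[{"dx": 0, "dy": 0, "dz": 0.3, "rx": 0, "ry": 0, "rz": 0, "gripper": 0}, {"dx": 0, "dy": 0, "dz": 0.3, "rx": 0, "ry": 0, "rz": 0, "gripper": 0}]'

```text
clock: 10.5
ee_pos: [0.6041, 0.1168, 0.0944]
ee_rot: [0.791, 0.612, 0.005, 0.0]
contact_force: [-1.8, -0.5, 19.1]
gripper_width: -0.0002
```

Emit:
send_rows --moves '[{"dx": 0, "dy": 0, "dz": 0.3, "rx": 0, "ry": 0, "rz": 0, "gripper": 0}, {"dx": 0, "dy": 0, "dz": 0.2, "rx": 0, "ry": 0, "rz": 0, "gripper": 0}]'

```text
clock: 10.75
ee_pos: [0.6042, 0.1168, 0.0944]
ee_rot: [0.79, 0.612, 0.006, 0.001]
contact_force: [-2.6, -2.1, 13.7]
gripper_width: 0.0003
```

Run:
```python
from h import *
fix([0,.15,.0956])
```

```text
t 10.75 base mm [  2.2 152.7  94.4] yawerr deg -0.1 tilt 0.64 F [-2.6 -2.1 13.7] j [0.08 0.43 1.62 0.01 1.08 0.32] w 0.0003
delta cm [-0.27 -0.22 -0.12]
t 10.75 base mm [  2.2 152.7  94.4] yawerr deg -0.1 tilt 0.64 F [-2.6 -2.1 13.7] j [0.08 0.43 1.62 0.01 1.08 0.32] w 0.0003
rot deg [ 0.45 -0.45 -0.1 ]
```

The TCP stalled at z=94 mm with force up to 19 N, so the lever is at its stop. One firmer press, then I retreat and look.

Emit:
send_rows --moves '[{"dx": 0, "dy": 0, "dz": 0.5, "rx": 0, "ry": 0, "rz": 0, "gripper": 0}, {"dx": 0, "dy": 0, "dz": 0.5, "rx": 0, "ry": 0, "rz": 0, "gripper": 0}]'

```text
clock: 11.0
ee_pos: [0.6045, 0.1169, 0.0938]
ee_rot: [0.79, 0.613, 0.008, 0.002]
contact_force: [-9.4, -2.0, 32.7]
gripper_width: -0.0002
```

Emit:
send_rows --moves '[{"dx": 0, "dy": 0, "dz": -2, "rx": 0, "ry": 0, "rz": 0, "gripper": 0}, {"dx": 0, "dy": 0, "dz": -5, "rx": 0, "ry": 0, "rz": 0, "gripper": 0}, {"dx": 0, "dy": 0, "dz": -6, "rx": 0, "ry": 0, "rz": 0, "gripper": 0}, {"dx": 3, "dy": -5, "dz": 0, "rx": 0, "ry": 0, "rz": 0, "gripper": 0}, {"dx": 4, "dy": -5, "dz": 0, "rx": 0, "ry": 0, "rz": 0, "gripper": 0}, {"dx": 5, "dy": -5, "dz": 0, "rx": 0, "ry": 0, "rz": 0, "gripper": 0}, {"dx": 5, "dy": -3, "dz": 0, "rx": 0, "ry": 0, "rz": 0, "gripper": 0}, {"dx": 5, "dy": 0, "dz": 0, "rx": 0, "ry": 0, "rz": 0, "gripper": 0}, {"dx": 0, "dy": 0, "dz": 0, "rx": 0, "ry": 0, "rz": 0, "gripper": 0}]'

```text
clock: 12.12
ee_pos: [0.4755, 0.3728, 0.2209]
ee_rot: [0.792, 0.611, -0.002, -0.006]
contact_force: [0.6, -0.1, -0.2]
gripper_width: -0.0002
```

Run:
```python
from h import *
here()
g=bot.grab_frame("scene");f=bot.grab_frame("top")
for l in (1.0,1.1,1.22): print(l,(proj(g,w(B,tip(0,l)))-[240,150])*2.5,(proj(f,w(B,tip(0,l)))-[160,150])*2.5+[400,0])
for a in (0,.05): print("nose",(proj(f,w(B,nose(a)))-[160,150])*2.5+[400,0])
i=g["img"][150:290,240:400,::-1]
j=f["img"][150:290,160:320,::-1]
cv2.imwrite("pics/p4.png",np.hstack([cv2.resize(k,None,fx=2.5,fy=2.5,interpolation=cv2.INTER_CUBIC) for k in (i,j)]))
```

```text
t 12.125 base mm [-186.   368.8  220.9] yawerr deg -0.3 tilt 0.75 F [ 0.6 -0.1 -0.2] j [0.54 0.33 1.45 0.01 1.37 0.8 ] w -0.0002
1.0 [[405.10824304 149.18119755]] [[386.81930086 103.16768904]]
1.1 [[406.38751334 157.66950927]] [[386.60709617 105.08058252]]
1.22 [[406.53955226 168.0067345 ]] [[387.66209059 107.72210275]]
nose [[632.9518749  175.69744177]]
nose [[630.82761204 182.78218506]]
```

View pics/p4.png

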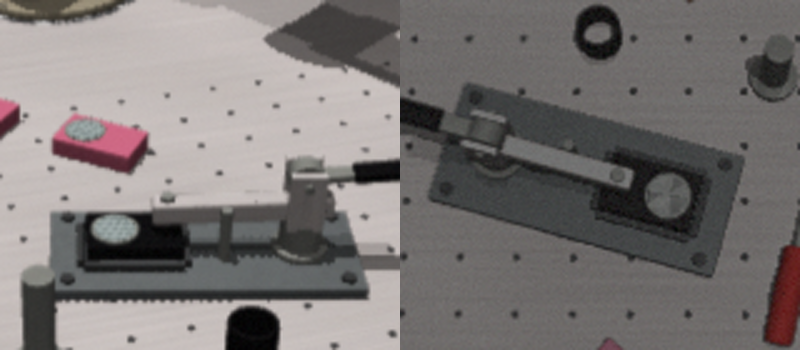

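The last picture shows the lever level, its grip at crop (375,170) against a predicted 168 for the stop. The strap nose is at about (632,178), within about 0.02 rad of closed and right by the pin. The cell is in its nest and the bystanders haven't moved. I'm handing in.

```bash
python3 -c "
from rig import bot
print(bot.job_done())"
```

```text
the job is handed in; nothing more can be done
None
```

The strap is closed over the lens cell against its stop pin, and the cam lever is pushed all the way down. I handed the job in at about 12 s on the robot's clock, with the gripper well clear of everything.

- **Strap:** I pushed it round with the closed fingers. At the pin the arm stopped where I had predicted, and the force rose from about 2 N to 7 N. The last picture puts it within about 0.02 rad of fully closed, which is about as finely as I can read the picture.
- **Lever:** It stayed up until the strap was over the cell. I then pushed it down along its arc until it stopped moving, and a last press to about 33 N moved it less than 1 mm. The last picture shows it level, matching the stop angle.
- **Cell and bystanders:** The cell is still in its nest. The post and lens tube, and the part of the screwdriver in view, look unmoved.

**Not confirmed:** I couldn't see the foot's contact with the cell directly; I infer it from the lever being at its stop. The first move call was refused because its rows lacked some keys; nothing moved, and I sent it again with full rows. No other check failed or disagreed.

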